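Hold the chute gate open and push the knob rack through

TASK

On the bench, keep the chute's spring gate open by holding its long tread plate down with one fingertip, and meanwhile push the rack of turned knobs along the chute, past the gate, until it is fully home against the end stop; then let go so that the gate shuts behind it. The gate must never touch the rack, the rack is only pushed (never lifted or tipped), and the tin, the chuck and the bowl stay where they are.

Things in the scene. Friction and masses are not known exactly. Their poses are not given: they have to be found in the camera images.
- chute: Fixed plywood feed chute, base 6 mm thick, x -230 to +150, y -50 to +115. Origin: on the bench top, under the lane's centre line, in the gate's plane. x: the way the rack travels, y: across, to the tread side, z up (chute mm from here on). Lane y -35 to +35, floor at z 6, two aluminium side rails 6 mm thick, tops z 16. Bearing blocks of the shaft, 12 x 18 mm, tops z 36, at y 57, x -214 and +106.
- end_stop (a point): Middle of the end stop's face, at the lane floor (chute x +140, y 0, z 6). The stop is an upright aluminium plate, y -41 to +41, top at z 42.
- gate (a joint): Gate angle, rad: 0 shut, 1.08 fully open (hard stop). Blade and tread are one dark steel piece on the shaft. Pushing the tread down anywhere along its length swings the blade up out of the lane; above 0.8 the blade clears the rack. A spring (at the tread 1 to 2 N shut, 2 to 4 N open) shuts it at once when let go. The rack cannot push it open.
- gate_shaft (a point): Point on the axis of the gate's shaft (10 mm thick, along chute x) at the blade: chute x 0, y +57, z 26.
- tread_edge (a point): Middle of the free outer edge of the tread; moves with the gate. The tread is a plate 290 mm long (chute x -200 to +90), 3 mm thick, reaching 40 mm outwards (+y) from the shaft axis. Shut, it rises outwards at 52 degrees (edge at y +82, z 58); fully open it slopes down at 10 degrees (its top then z 23 at y +82).
- blade_tip (a point): Free end of the gate's blade, a bar at chute x 0, 6 mm thick (x), 10 mm wide, reaching 56 mm from the shaft axis; moves with the gate. Shut, it rises at 20 degrees across the lane and blocks it (tip at y +4, z 45); fully open it stands nearly upright above the shaft (top z 82).
- rack: Loose wooden rack, about 0.3 kg, in the lane before the gate: 90 mm (x) by 66 mm (y), an upright board 8 mm thick, 44 mm high, full width at each end (outer faces x -45 and +45); between them six small turned knobs fixed on its floor, tops at z 53. Origin: centre of its underside, axes as the chute's. Pushed at the rear board (x -45). Home: origin at chute x +95.
- tin: Bystander: steel tin, 64 mm diameter, 60 mm high; origin at its underside.
- chuck: Bystander: dark steel lathe chuck, 90 mm diameter, 50 mm high; origin at its underside.
- bowl: Bystander: small turned wooden bowl, 100 mm rim, 45 mm high; origin at its underside.
Mind the look-alikes: they are no part of the job. What is meant by the rack is not turquoise, and is the larger of those in its own colour.

How it is judged:
By the outcome, as a careful person would: the job done as asked, in the order asked, and still so for the second after the job is handed in, with the robot touching nothing.
It also fails if it takes over 45 s, if anything falls off the work surface, if the arm or the gripper's body presses on something with over 40 N, if the wrist force passes 120 N, or if a joint passes its speed limit or range.

ROBOT

A 6-joint arm with a two-finger parallel gripper is mounted at the origin on the work surface. World frame = base frame: x ahead of the robot, y to its left, z up, the work surface at z = 0. Lengths are in m, angles in rad, forces in N, time in s.
With the tool pointing down it reaches from about 0.15 to 0.775 m from the base axis. Payload 6.1 kg.
Tool frame: the origin (TCP) lies at the very end of the fingers, on their centre line; the grasp point (between the pads) lies 19 mm behind it; z points along the fingers, y is the direction in which the jaws open and shut (so a half turn about z gives the same grasp; the last joint's range is limited). The gripper opens to 85 mm and grips with 20 to 120 N. Pads are 22 mm wide; open, the fingers measure 114 mm over their backs; the gripper's body (76 mm by 85 mm) begins 54 mm behind the grasp point. The pads swing forward as they close: fully open they stand 13 mm farther back than shut.
Start: joints at [1.331, 0.126, -0.04, 1.405, 0, 1.571], TCP at [0.125, 0.51, 0.231] pointing down, gripper open.
Joint ranges: [-2.72, 2.72], [-0.95, 1.95], [-1.27, 1.35], [-1.78, 2.02], [-1.46, 1.47], [-3.14, 3.14]. Speed limits (rad/s): [2.39, 2.39, 3.01, 3.14, 3.14, 3.14].

INTERFACE

Orientations are given as a rotation vector (axis times angle).
In Python, from station import env, vision gives the robot as it stands.
- The arm moves only by the shell command python3 -m creep 'ROWS' [OPENING]. ROWS is JSON, a list of rows, each an object with "travel": the shift along the tool's x, y, z in cm, a list of three; "turn": the turn about the tool's z in rad. In form: [{"travel": [dx, dy, dz], "turn": turn}, ...]. A call has 1 to 20 rows; each row shifts and turns the commanded pose from where the row before left it, along the tool's axes as they then stand; what a row does not reach is not made up. A row lasts 1/8 s, in which the tool goes at most 62.5 mm and 10.7 degrees, less where a joint would pass 70% of its speed; a pose out of reach is approached as far as the arm can. A call is refused whole if a number of a shift passes 6.25 or a number of a turn 0.188, either way. A call with a gripper value outside its range is refused whole. OPENING is the closure, from -1 (fully open) to 1 (shut), set as the call begins (- or left out, the last holds). The fingers move at their own pace and stop on an object; the grip force is fixed at half the most. Time passes only in rows, so rows that do not move let the fingers close. It gives the time, the measured TCP pose, the force and the opening at its end, in the units of the state.
- env.get_state(): the state, without advancing time (a new reading comes with each control period).
- vision.grab_frame(name): name is "scene" or "side" or "wrist"; returns a dict with "pixels" (420x560x3 uint8, red, green, blue), "fx", "fy", "cx", "cy" (pixels), "D" ([k1, k2, p1, p2, k3] as OpenCV has them; the pictures are not rectified), "R" (3x3) and "t" (3): a world point X has camera coordinates R X + t. Camera axes: x right, y down, z forward; pixel columns grow to the right and rows downward; lengths in m; the calibration is good to about 2 mm. A picture is of the moment at which its call begins. There is no depth.
- env.close_job(): hands the job in, once; it reports no verdict.
The state is a dict: "time_s": time; "joint_positions": joint angles; "joint_velocities": joint speeds; "joint_torque": joint torques, N m; "position": TCP position; "eef_rot": TCP orientation; "contact_force": force on the tool from outside, world axes, zero at the start; "ft_torque": the same for the moment, N m; "gripper_width": opening from 0.0 (shut) to 1.0 (fully open).
Only numpy, scipy, OpenCV 4.12 (cv2) and the standard library are available. Lean on these libraries where they do the work, as an engineer would, in place of code of your own. Each camera call takes 0.05 s, during which the arm holds its last target.

## Working session

There is one attempt and no reset: what is moved stays moved. The work goes in short steps, Python scripts to look and compute and a shell command to move; the robot and the scene stay as the last step left them, time stands still between calls to the robot, and variables do not carry over. Pictures are saved under pics/ and viewed, and the job is handed in when it is done.

```bash
mkdir -p pics; ls
python3 - <<'E'
from station import env, vision
import cv2, json
print(env.get_state())
for n in ["scene","side","wrist"]:
    f=vision.grab_frame(n)
    cv2.imwrite(f"pics/{n}0.png",f["pixels"][:,:,::-1])
    print(n,f["fx"],f["fy"],f["cx"],f["cy"],f["D"],f["R"],f["t"])
E
```

```text
pics
{'time_s': 0.0, 'joint_positions': array([ 1.33099395e+00,  1.26385719e-01, -4.05867571e-02,  1.40541174e+00,
        1.26445339e-05,  1.57085280e+00]), 'joint_velocities': array([-7.50947847e-05,  3.40952225e-04,  1.36920548e-04,  3.24032312e-04,
       -1.39390592e-03,  2.12895098e-03]), 'joint_torque': array([ 2.27581877e-04, -4.35917687e+01,  3.52922738e+01,  1.71467580e-02,
        4.86019621e-05,  1.93348612e-06]), 'position': array([0.12459362, 0.509586  , 0.2305352 ]), 'eef_rot': array([-3.75842542e-01, -3.11882489e+00,  2.47381747e-03]), 'contact_force': array([-0.08747833,  0.0250799 ,  0.22233882]), 'ft_torque': array([-0.02112887, -0.05104912,  0.03083161]), 'gripper_width': 1.0004986981515287}
scene 450.0756927878499 450.0756927878499 273.7934321672675 209.72856475251223 [0.01868147 0.         0.         0.         0.        ] [[ 2.54669737e-01  9.67027993e-01  4.31179093e-04]
 [ 8.13223103e-01 -2.13923442e-01 -5.41206934e-01]
 [-5.23270016e-01  1.38179673e-01 -8.40889332e-01]] [-0.2356678  -0.4382678   1.03471699]
side 515.1206883315538 515.1206883315538 282.61243531977004 217.96231553889234 [0.03876675 0.         0.         0.         0.        ] [[-0.99536688 -0.09409896 -0.01975249]
 [-0.05066333  0.68789486 -0.72403998]
 [ 0.08171905 -0.71968469 -0.68947512]] [0.58983186 0.02130177 0.99506186]
wrist 327.1659780446551 327.1659780446551 280.14450656939476 209.29779078479422 [-0.00647884  0.          0.          0.          0.        ] [[ 0.2389404   0.97103248 -0.00184433]
 [ 0.92408216 -0.22680313  0.30762398]
 [ 0.29829458 -0.07520811 -0.95150622]] [-0.52414431 -0.03904901  0.38111464]
```

View pics/scene0.png

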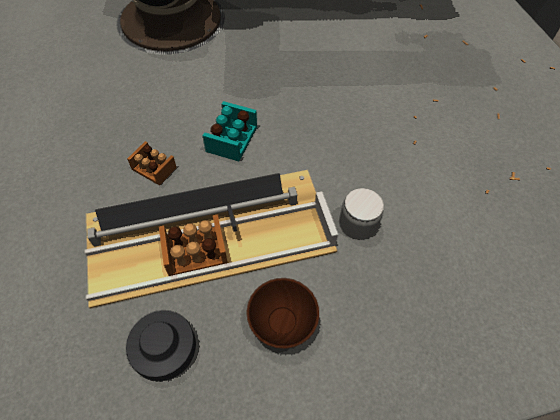

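View pics/side0.png

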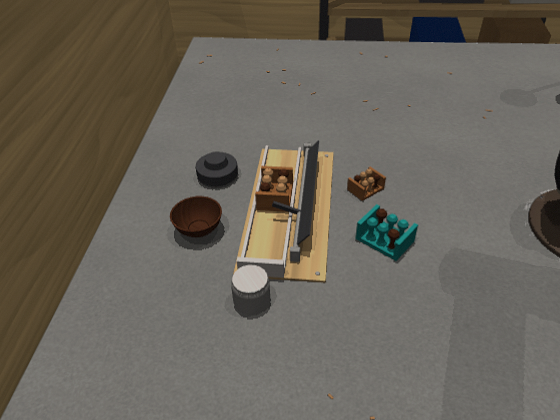

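View pics/wrist0.png

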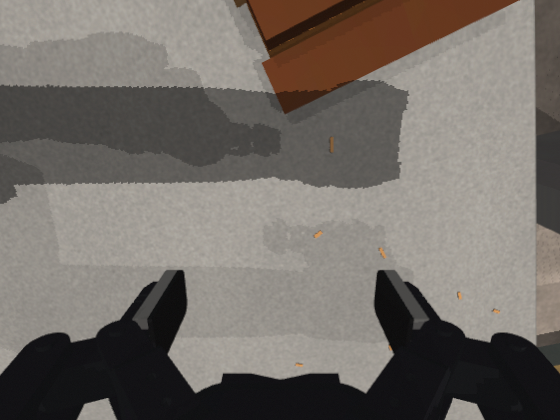

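The scene picture shows three candidates:
- The brown rack with knobs, in the lane at about (195,247).
- A small brown one at (152,162).
- A turquoise one at (232,130).

The rack meant is the large brown one: it isn't turquoise, it's the larger brown one, and it sits in the lane before the gate. I'll enlarge to confirm that and to read the chute landmarks.

Run:
```python
import cv2
a=cv2.imread("pics/scene0.png")[165:310,75:345]; cv2.imwrite("pics/c1.png",cv2.resize(a,None,fx=2.9,fy=2.9,interpolation=cv2.INTER_CUBIC))
a=cv2.imread("pics/side0.png")[140:290,220:350]; cv2.imwrite("pics/c2.png",cv2.resize(a,None,fx=4,fy=4,interpolation=cv2.INTER_CUBIC))
```

```text
(no output)
```

View pics/c1.png

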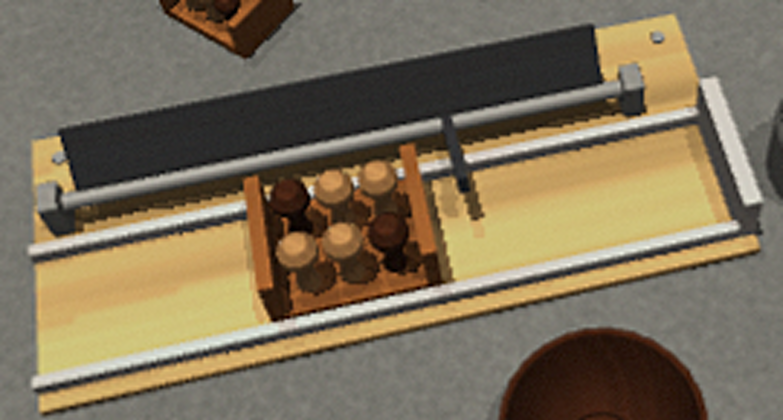

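View pics/c2.png

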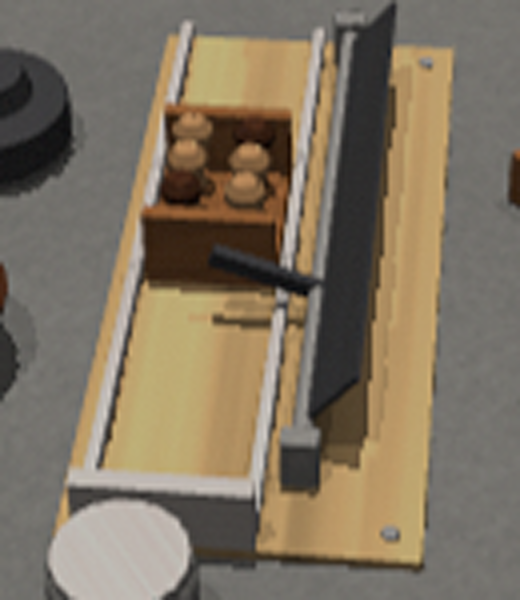

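```bash
cat > h.py <<'E'
import numpy as np, cv2
from scipy.optimize import least_squares
def C(f): return np.array([[f["fx"],0,f["cx"]],[0,f["fy"],f["cy"]],[0,0,1.]]),np.array(f["D"],float),np.array(f["R"],float),np.array(f["t"],float)
def proj(f,X):
    K,D,R,t=C(f); return cv2.projectPoints(np.atleast_2d(X).astype(float),cv2.Rodrigues(R)[0],t,K,D)[0][:,0]
def c2w(p,P):
    P=np.atleast_2d(P)/1000.; c,s=np.cos(p[2]),np.sin(p[2]); return np.c_[p[0]+c*P[:,0]-s*P[:,1],p[1]+s*P[:,0]+c*P[:,1],P[:,2]]
E
python3 - <<'E'
from h import *
from station import vision
fs,fd=vision.grab_frame("scene"),vision.grab_frame("side")
S=[((-230,-50,6),(38,402)),((150,-50,6),(758,238)),((150,115,6),(675,14)),((-230,115,6),(33,140)),((-200,82,58),(62,128)),((90,82,58),(592,26)),((0,4,45),(464,186))]
T=[((-230,115,6),(452,47)),((150,115,6),(424,558)),((-230,-50,6),(170,37)),((-200,82,58),(395,5)),((90,82,58),(357,380)),((0,4,45),(212,255))]
A=np.array([a for a,b in S]);a=np.array([b for _,b in S])/2.9+[75,165]
B=np.array([a for a,b in T]);b=np.array([b for _,b in T])/4+[220,140]
fun=lambda p:np.r_[(proj(fs,c2w(p,A))-a).ravel(),(proj(fd,c2w(p,B))-b).ravel()]
r=least_squares(fun,[0.45,0.1,1.5],loss='soft_l1'); p=r.x; print(p); print(fun(p).reshape(-1,2).round(1))
np.save("p.npy",p)
# rack x: project rack corners at top
S2=[((-45,33,50),(247,180)),((-45,-33,50),(262,292)),((45,33,50),(416,147)),((45,-33,50),(437,255))]
T2=[((45,33,50),(281,222)),((45,-33,50),(145,218)),((-45,33,50),(292,110)),((-45,-33,50),(168,106))]
for f,L,sc,o in((fs,S2,2.9,[75,165]),(fd,T2,4,[220,140])):
  for q,u in L:
    u=np.array(u)/sc+o
    s=least_squares(lambda v:(proj(f,c2w(p,[v[0],v[1],50]))-u)[0],[-60,0]).x
    print(q,s-[q[0],q[1]])
im=fs["pixels"][:,:,::-1].copy()
for q in A: 
  u=proj(fs,c2w(p,q))[0]; cv2.circle(im,tuple(int(v) for v in u.round()),2,(0,0,255),-1)
cv2.imwrite("pics/chk.png",im[100:350,50:400].repeat(2,0).repeat(2,1))
E
```

```text
[0.61330157 0.02203153 1.55724208]
[[ 0.   2.6]
 [ 0.9  2.8]
 [-0.1 -0.9]
 [-0.7 -0.3]
 [-1.9 -0.7]
 [ 0.5 -2.1]
 [-0.3 -0.8]
 [ 0.4  0.6]
 [-0.6  1.6]
 [-0.5 -0.3]
 [ 0.1 -0.8]
 [ 0.3 -0.1]
 [-0.5  0.3]]
(-45, 33, 50) [-63.32224069  -2.78671099]
(-45, -33, 50) [-63.11516546  -2.61231229]
(45, 33, 50) [-64.94200384  -4.01410552]
(45, -33, 50) [-66.01405164  -3.3683375 ]
(45, 33, 50) [-67.26541099   3.4492691 ]
(45, -33, 50) [-64.54847932   2.63854975]
(-45, 33, 50) [-65.76161282   0.57051916]
(-45, -33, 50) [-63.77490447   1.76831666]
```

View pics/chk.png

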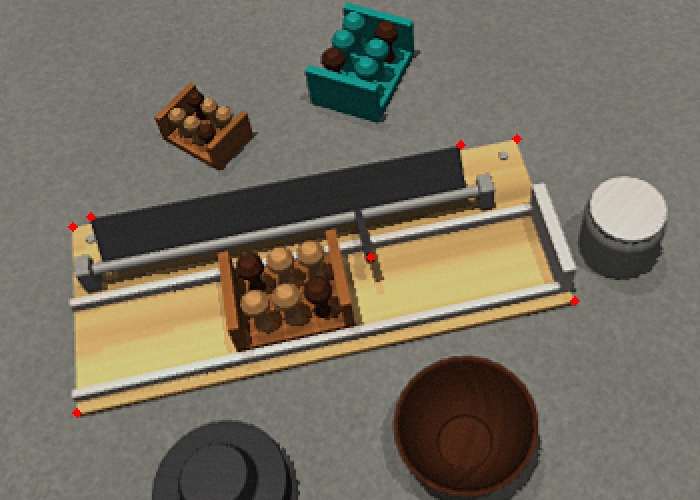

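Red marks lie on the chute's corners, on the tread edge and on the blade tip (371,257). The pose is good to about 3 mm. The rack's origin is at chute x ≈ -65, with its rear board at about x -110. The large brown rack is confirmed.

Plan: jaws open along chute y, tool centre at y ≈ +34. One fingertip goes on the tread (y ≈ 76–91) and the other behind the rack (y ≈ -9 to -23). I'll turn first.

```bash
cat > st.py <<'E'
from h import *
from station import env
p=np.load("p.npy"); s=env.get_state(); q=s["position"]; 
d=(q[:2]-p[:2]); c,n=np.cos(p[2]),np.sin(p[2])
R=cv2.Rodrigues(np.array(s["eef_rot"]))[0]
print("t",s["time_s"],"chute mm",np.round([1000*(c*d[0]+n*d[1]),1000*(-n*d[0]+c*d[1]),1000*q[2]],1),"F",np.round(s["contact_force"],1),"tooly yaw rel to -chute y",round(float(np.arctan2(R[1,1],R[0,1])-(p[2]-np.pi/2)),4),"tilt",R[:,2].round(3),"j",np.round(s["joint_positions"],2),"w",round(float(s["gripper_width"]),2))
E
python3 -m creep '[{"travel":[0,0,0],"turn":0.168},{"travel":[0,0,0],"turn":0.168},{"travel":[0,0,0],"turn":0.168},{"travel":[0,0,0],"turn":0.168},{"travel":[0,0,0],"turn":0.168},{"travel":[0,0,0],"turn":0.168},{"travel":[0,0,0],"turn":0.168},{"travel":[0,0,0],"turn":0.168},{"travel":[0,0,0],"turn":0}]' -1; python3 st.py
```

```text
time_s: 1.38
position: [0.1247, 0.5099, 0.2312]
eef_rot: [2.234, 2.209, -0.0]
contact_force: [-1.1, -0.3, 1.0]
gripper_width: 1.0
t 1.375 chute mm [481.2 495.2 231.2] F [-1.1 -0.3  1. ] tooly yaw rel to -chute y 0.0024 tilt [-0. -0. -1.] j [ 1.33  0.13 -0.04  1.41  0.    2.91] w 1.0
```

```bash
python3 -m creep '[{"travel":[-3.4,2.56,0],"turn":0},{"travel":[-3.4,2.56,0],"turn":0},{"travel":[-3.4,2.56,0],"turn":0},{"travel":[-3.4,2.56,0],"turn":0},{"travel":[-3.4,2.56,0],"turn":0},{"travel":[-3.4,2.56,0],"turn":0},{"travel":[-3.4,2.56,0],"turn":0},{"travel":[-3.4,2.56,0],"turn":0},{"travel":[-3.4,2.56,0],"turn":0},{"travel":[-3.4,2.56,0],"turn":0},{"travel":[-3.4,2.56,0],"turn":0},{"travel":[-3.4,2.56,0],"turn":0},{"travel":[-3.4,2.56,0],"turn":0},{"travel":[-3.4,2.56,0],"turn":0},{"travel":[-3.4,2.56,0],"turn":0},{"travel":[-3.4,2.56,0],"turn":0},{"travel":[-3.4,2.56,0],"turn":0},{"travel":[-3.4,2.56,0],"turn":0},{"travel":[0,0,0],"turn":0},{"travel":[0,0,0],"turn":0}]' -1; python3 st.py
```

```text
time_s: 3.88
position: [0.5771, -0.1078, 0.231]
eef_rot: [-2.233, -2.208, 0.001]
contact_force: [0.2, 0.3, 0.6]
gripper_width: 1.002
t 3.875 chute mm [-130.3   34.4  231. ] F [0.2 0.3 0.6] tooly yaw rel to -chute y 0.0021 tilt [-0.001  0.    -1.   ] j [-0.18  0.25  0.11  1.43  0.    1.4 ] w 1.0
```

```bash
python3 -m creep '[{"travel":[-0.1,0,3.3],"turn":0},{"travel":[-0.1,0,3.3],"turn":0},{"travel":[-0.1,0,3.3],"turn":0},{"travel":[-0.1,0,3.3],"turn":0},{"travel":[0,0,0],"turn":0},{"travel":[0,0,0],"turn":0}]' -1; python3 st.py
python3 - <<'E'
from station import vision
import cv2
for n,b in (("scene",(60,300,60,340)),("side",(90,290,180,400)),("wrist",(0,420,0,560))):
    f=vision.grab_frame(n)["pixels"][b[0]:b[1],b[2]:b[3],::-1]
    k=min(800/f.shape[1],600/f.shape[0]);cv2.imwrite(f"pics/{n}1.png",cv2.resize(f,None,fx=k,fy=k,interpolation=cv2.INTER_CUBIC))
E
```

```text
time_s: 4.62
position: [0.5778, -0.1114, 0.1009]
eef_rot: [2.233, 2.208, 0.002]
contact_force: [-0.1, -0.1, -0.1]
gripper_width: 0.997
t 4.625 chute mm [-133.9   33.7  100.9] F [-0.1 -0.1 -0.1] tooly yaw rel to -chute y 0.002 tilt [ 0.002 -0.    -1.   ] j [-0.19  0.27 -0.15  1.15  0.    1.39] w 1.0
```

View pics/scene1.png

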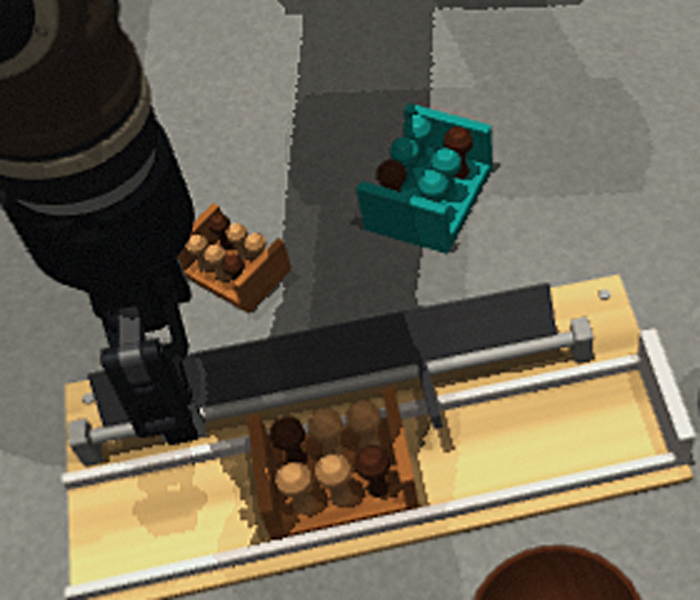

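View pics/side1.png

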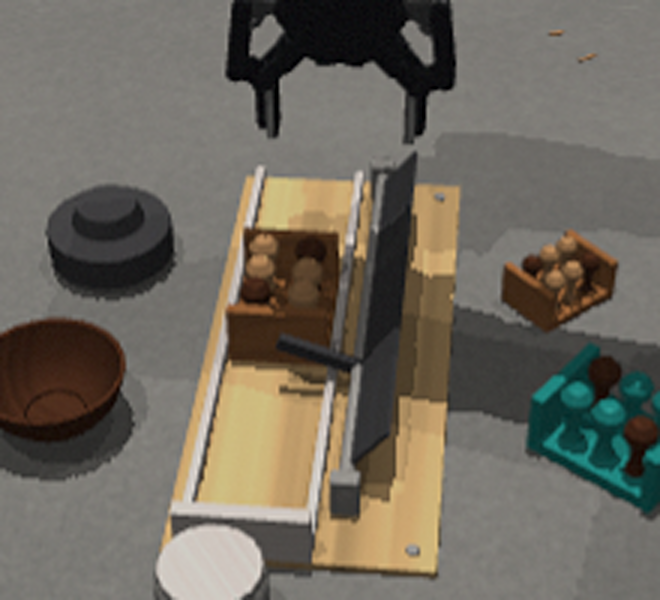

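View pics/wrist1.png

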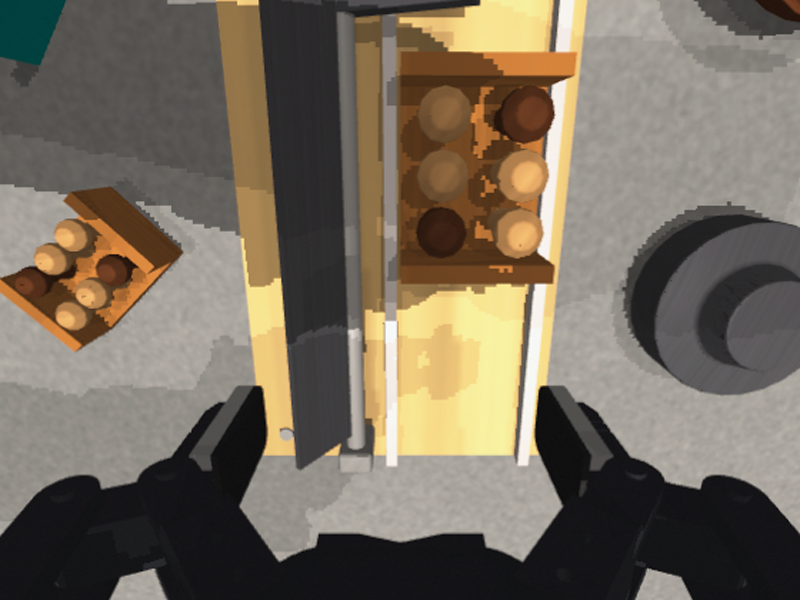

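Run:
```python
from h import *
from station import vision
f=vision.grab_frame("side");p=np.load("p.npy")
for u in ((270,134.3),(316.7,136.7)):
  for x in (-123,-134):
    print(x,least_squares(lambda v:(proj(f,c2w(p,[x,v[0],v[1]]))-np.array(u))[0],[0,100]).x)
```

```text
-123 [-13.53000433 121.54000787]
-134 [-15.1986872  113.94150572]
-123 [ 80.22329376 120.86760901]
-134 [ 79.75876803 113.26047065]
```

The pads line up with the lane and the tread: tips at about y -14 and y +80, standing about 13–16 mm above the TCP. The side picture shows the tips at crop pixels (270,133) and (410,140). Now I'll descend.

```bash
python3 -m creep '[{"travel":[0,0,2.5],"turn":0},{"travel":[0,0,2.5],"turn":0},{"travel":[0,0,0.5],"turn":0},{"travel":[0,0,0.8],"turn":0},{"travel":[0,0,0],"turn":0}]' -1; python3 st.py;python3 -m creep '[{"travel":[0,0,0.8],"turn":0},{"travel":[0,0,0.6],"turn":0},{"travel":[0,0,0],"turn":0}]' -1; python3 st.py
python3 - <<'E'
from station import vision
import cv2
for n,b in (("scene",(60,300,60,340)),("side",(90,290,180,400))):
    f=vision.grab_frame(n)["pixels"][b[0]:b[1],b[2]:b[3],::-1]
    k=min(800/f.shape[1],600/f.shape[0]);cv2.imwrite(f"pics/{n}2.png",cv2.resize(f,None,fx=k,fy=k,interpolation=cv2.INTER_CUBIC))
E
```

```text
time_s: 5.45
position: [0.5781, -0.1121, 0.0371]
eef_rot: [2.235, 2.206, 0.001]
contact_force: [-0.1, 0.2, 0.9]
gripper_width: 0.998
t 5.45 chute mm [-134.6   33.4   37.1] F [-0.1  0.2  0.9] tooly yaw rel to -chute y 0.0005 tilt [ 0.001 -0.    -1.   ] j [-0.19  0.31 -0.24  1.02  0.    1.39] w 1.0
time_s: 5.82
position: [0.5773, -0.112, 0.0218]
eef_rot: [-2.236, -2.207, 0.001]
contact_force: [0.0, 0.1, 2.0]
gripper_width: 1.002
t 5.825 chute mm [-134.5   34.1   21.8] F [0.  0.1 2. ] tooly yaw rel to -chute y 0.0006 tilt [-0. -0. -1.] j [-0.19  0.32 -0.26  0.99 -0.    1.39] w 1.0
```

View pics/side2.png

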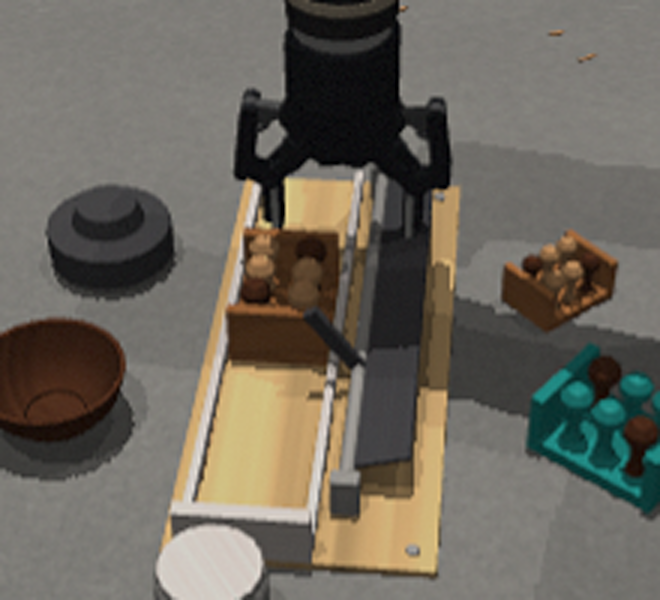

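The finger is on the tread and the blade is rising, with its tip now at crop (310,315). I'll go on down in small steps, watching the force for the hard stop.

```bash
python3 -m creep '[{"travel":[0,0,0.4],"turn":0},{"travel":[0,0,0],"turn":0}]' -1; python3 st.py;python3 -m creep '[{"travel":[0,0,0.2],"turn":0},{"travel":[0,0,0],"turn":0}]' -1;python3 -m creep '[{"travel":[0,0,0.2],"turn":0},{"travel":[0,0,0],"turn":0}]' -1;  python3 - <<'E'
from station import vision
import cv2
for n,b in (("scene",(60,300,60,340)),("side",(140,290,200,365))):
    f=vision.grab_frame(n)["pixels"][b[0]:b[1],b[2]:b[3],::-1]
    k=min(800/f.shape[1],600/f.shape[0]);cv2.imwrite(f"pics/{n}3.png",cv2.resize(f,None,fx=k,fy=k,interpolation=cv2.INTER_CUBIC))
E
```

```text
time_s: 6.18
position: [0.5773, -0.112, 0.018]
eef_rot: [-2.236, -2.207, 0.0]
contact_force: [-0.6, -0.6, 4.0]
gripper_width: 1.001
t 6.175 chute mm [-134.5   34.2   18. ] F [-0.6 -0.6  4. ] tooly yaw rel to -chute y 0.0005 tilt [-0. -0. -1.] j [-0.19  0.32 -0.27  0.98 -0.    1.39] w 1.0
time_s: 6.42
position: [0.5771, -0.112, 0.0161]
eef_rot: [-2.236, -2.207, 0.001]
contact_force: [-1.1, -1.7, 3.0]
gripper_width: 0.999
time_s: 6.68
position: [0.5772, -0.112, 0.0141]
eef_rot: [-2.236, -2.207, 0.001]
contact_force: [-1.6, 0.1, 2.9]
gripper_width: 1.004
```

View pics/side3.png

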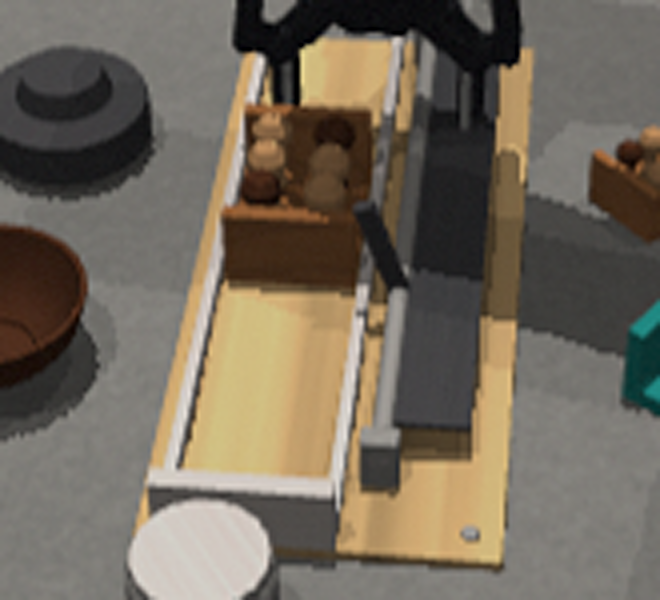

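View pics/scene3.png

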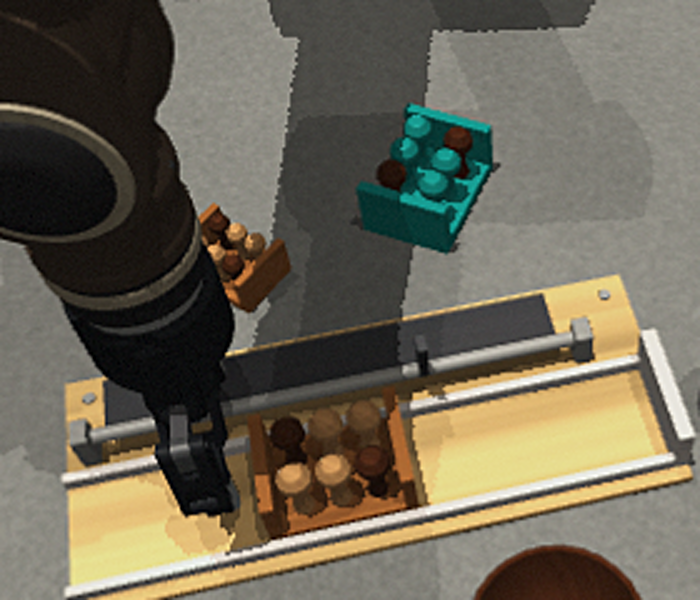

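```bash
cat > ang.py <<'E'
from h import *
import sys
from station import vision
p=np.load("p.npy")
def pts(th):
    a=np.radians(20)+th; b=np.radians(52)-th
    return np.array([[3,57-56*np.cos(a),26+56*np.sin(a)],[90,57+40*np.cos(b),26+40*np.sin(b)]])
E
python3 - <<'E'
from ang import *
f=vision.grab_frame("side")
for th in (0,.7,.8,.9,1.0,1.08): print(th,((proj(f,c2w(p,pts(th)))-[200,140])*4).round(0).tolist())
E
```

```text
0 [[290.0, 260.0], [437.0, 380.0]]
0.7 [[340.0, 217.0], [469.0, 418.0]]
0.8 [[350.0, 214.0], [470.0, 424.0]]
0.9 [[361.0, 211.0], [470.0, 431.0]]
1.0 [[373.0, 209.0], [469.0, 437.0]]
1.08 [[382.0, 208.0], [468.0, 441.0]]
```

```bash
python3 -m creep '[{"travel":[0,0,0.1],"turn":0},{"travel":[0,0,0],"turn":0}]' -1
python3 - <<'E'
from ang import *
f=vision.grab_frame("side"); im=f["pixels"][:,:,::-1].copy()
b=(95,200,225,345);k=5
im=cv2.resize(im[b[0]:b[1],b[2]:b[3]],None,fx=k,fy=k,interpolation=cv2.INTER_CUBIC)
a=np.radians(20)+.97
d=np.array([-np.cos(a),np.sin(a)]);n=np.array([np.sin(a),np.cos(a)])
for x,col in ((-123,(0,0,255)),(-134,(0,255,255))):
  P=[np.array([57,26])+L*d+w*n for L,w in ((0,-5),(56,-5),(56,5),(0,5))]
  u=(proj(f,c2w(p,[[x,q[0],q[1]] for q in P]))-[b[2],b[0]])*k
  cv2.polylines(im,[u.round().astype(int)],True,col,1)
cv2.imwrite("pics/body.png",im)
E
```

```text
time_s: 7.08
position: [0.5773, -0.112, 0.0132]
eef_rot: [-2.236, -2.207, 0.0]
contact_force: [-2.5, 0.8, 3.1]
gripper_width: 1.0
```

View pics/body.png

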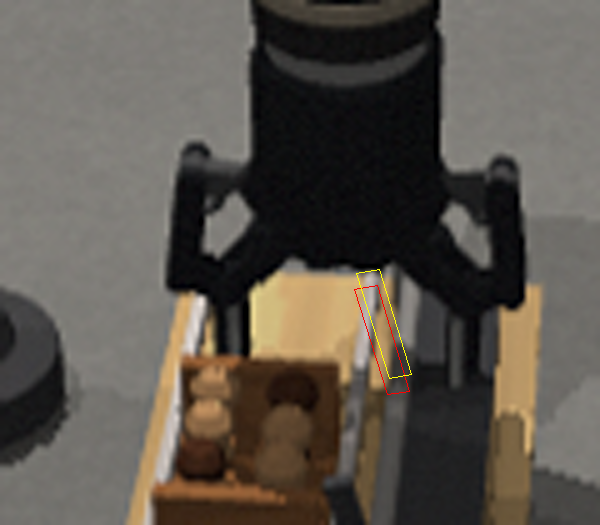

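Gate angle is about 0.93–0.97, and the blade outline clears the palm and the links. Now I'll push gently.

```bash
python3 -m creep '[{"travel":[0.5,0,0],"turn":0},{"travel":[0.8,0,0],"turn":0},{"travel":[0.8,0,0],"turn":0},{"travel":[0.8,0,0],"turn":0},{"travel":[0.8,0,0],"turn":0},{"travel":[0.8,0,0],"turn":0},{"travel":[0.5,0,0],"turn":0}]' -1;python3 st.py;  python3 - <<'E'
from station import vision
import cv2
for n,b in (("side",(140,290,200,365)),):
    f=vision.grab_frame(n)["pixels"][b[0]:b[1],b[2]:b[3],::-1]
    cv2.imwrite(f"pics/{n}4.png",cv2.resize(f,None,fx=4,fy=4,interpolation=cv2.INTER_CUBIC))
E
```

```text
time_s: 8.0
position: [0.5781, -0.0614, 0.0133]
eef_rot: [2.235, 2.207, -0.0]
contact_force: [0.6, -3.6, 4.9]
gripper_width: 0.997
t 8.0 chute mm [-83.9  34.1  13.3] F [ 0.6 -3.6  4.9] tooly yaw rel to -chute y 0.0009 tilt [-0. -0. -1.] j [-0.11  0.32 -0.29  0.96 -0.    1.48] w 1.0
```

View pics/side4.png

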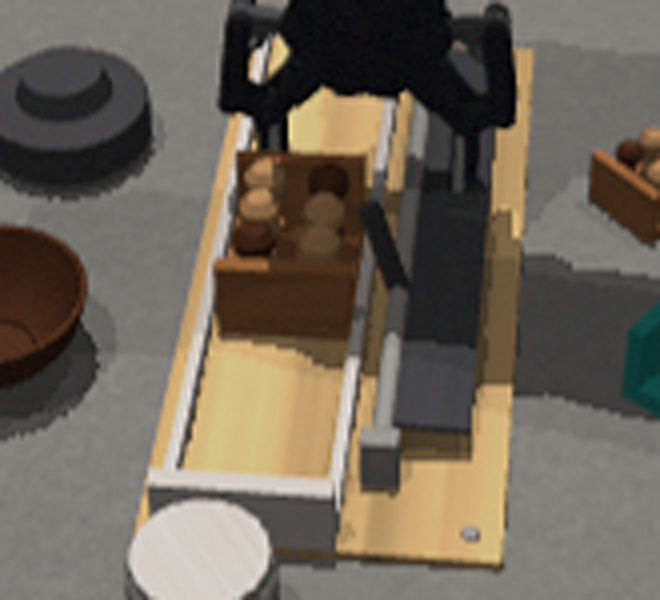

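The rack's front board is past the blade, the blade stands clear at (365,205), and the rack is straight. Continuing, with a check as the gripper reaches the blade.

```bash
python3 -m creep '[{"travel":[0.6,0,0],"turn":0},{"travel":[0.8,0,0],"turn":0},{"travel":[0.8,0,0],"turn":0},{"travel":[0.8,0,0],"turn":0},{"travel":[0.8,0,0],"turn":0},{"travel":[0.7,0,0],"turn":0}]' -1;python3 st.py;  python3 - <<'E'
from station import vision
import cv2
for n,b in (("side",(140,290,200,365)),):
    f=vision.grab_frame(n)["pixels"][b[0]:b[1],b[2]:b[3],::-1]
    cv2.imwrite(f"pics/{n}5.png",cv2.resize(f,None,fx=4,fy=4,interpolation=cv2.INTER_CUBIC))
E
```

```text
time_s: 8.8
position: [0.5786, -0.0164, 0.0132]
eef_rot: [-2.235, -2.207, 0.0]
contact_force: [0.4, -4.1, 4.5]
gripper_width: 1.0
t 8.8 chute mm [-38.9  34.2  13.2] F [ 0.4 -4.1  4.5] tooly yaw rel to -chute y 0.0008 tilt [-0.  0. -1.] j [-0.03  0.31 -0.3   0.96  0.    1.56] w 1.0
```

View pics/side5.png

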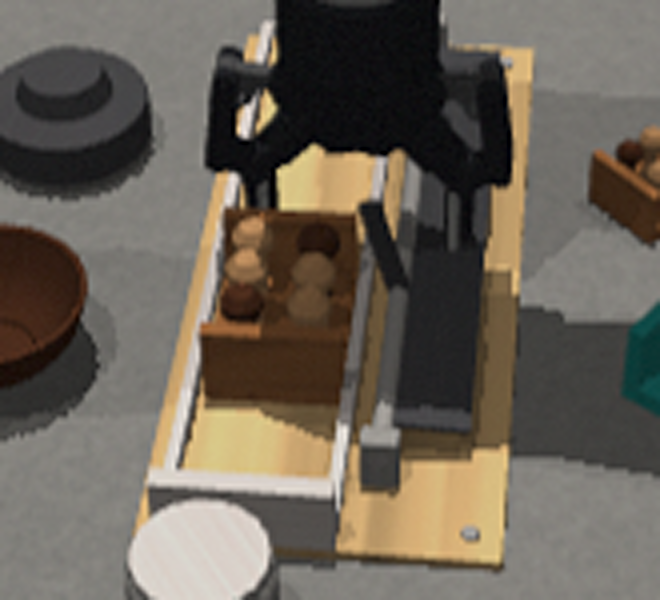

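All clear: blade tip at (370,208), rack in the lane. On past the blade.

```bash
python3 -m creep '[{"travel":[0.5,0,0],"turn":0},{"travel":[0.5,0,0],"turn":0},{"travel":[0.5,0,0],"turn":0}]' -1;python3 st.py; python3 -m creep '[{"travel":[0.5,0,0],"turn":0},{"travel":[0.5,0,0],"turn":0},{"travel":[0.5,0,0],"turn":0},{"travel":[0.5,0,0],"turn":0},{"travel":[0.5,0,0],"turn":0}]' -1;python3 st.py;  python3 - <<'E'
from station import vision
import cv2
for n,b in (("side",(140,290,200,365)),):
    f=vision.grab_frame(n)["pixels"][b[0]:b[1],b[2]:b[3],::-1]
    cv2.imwrite(f"pics/{n}6.png",cv2.resize(f,None,fx=4,fy=4,interpolation=cv2.INTER_CUBIC))
E
```

```text
time_s: 9.22
position: [0.5788, -0.0018, 0.0132]
eef_rot: [-2.236, -2.207, 0.0]
contact_force: [-0.5, -4.2, 4.2]
gripper_width: 1.001
t 9.225 chute mm [-24.3  34.2  13.2] F [-0.5 -4.2  4.2] tooly yaw rel to -chute y 0.0004 tilt [-0. -0. -1.] j [-0.    0.31 -0.3   0.96 -0.    1.58] w 1.0
time_s: 9.85
position: [0.5791, 0.0234, 0.0132]
eef_rot: [-2.236, -2.207, 0.0]
contact_force: [0.0, -2.6, 2.6]
gripper_width: 0.999
t 9.85 chute mm [ 0.9 34.2 13.2] F [ 0.  -2.6  2.6] tooly yaw rel to -chute y 0.0006 tilt [-0.  0. -1.] j [ 0.04  0.31 -0.29  0.96  0.    1.62] w 1.0
```

View pics/side6.png

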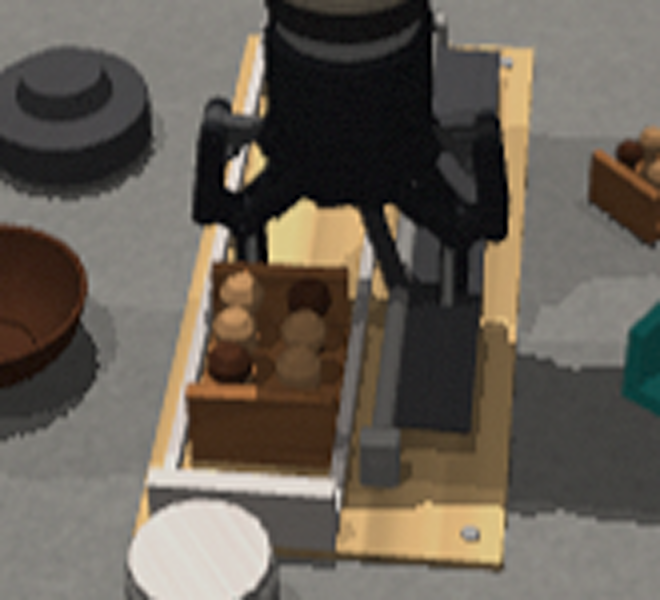

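The blade passes between the fingers without contact. About 38 mm remain.

```bash
python3 -m creep '[{"travel":[0.6,0,0],"turn":0},{"travel":[0.6,0,0],"turn":0},{"travel":[0.6,0,0],"turn":0},{"travel":[0.6,0,0],"turn":0},{"travel":[0.6,0,0],"turn":0}]' -1;python3 st.py; python3 -m creep '[{"travel":[0.2,0,0],"turn":0},{"travel":[0.2,0,0],"turn":0}]' -1;python3 st.py
```

```text
time_s: 10.52
position: [0.5796, 0.0535, 0.0133]
eef_rot: [-2.236, -2.207, -0.0]
contact_force: [0.7, -3.4, 2.9]
gripper_width: 0.998
t 10.525 chute mm [31.  34.2 13.3] F [ 0.7 -3.4  2.9] tooly yaw rel to -chute y 0.0006 tilt [-0.  0. -1.] j [ 0.09  0.32 -0.29  0.97  0.    1.68] w 1.0
time_s: 10.78
position: [0.5796, 0.0571, 0.0133]
eef_rot: [2.236, 2.207, -0.0]
contact_force: [0.4, -2.7, 3.0]
gripper_width: 1.001
t 10.775 chute mm [34.6 34.1 13.3] F [ 0.4 -2.7  3. ] tooly yaw rel to -chute y 0.0006 tilt [ 0. -0. -1.] j [ 0.1   0.32 -0.29  0.97 -0.    1.68] w 1.0
```

```bash
python3 -m creep '[{"travel":[0.2,0,0],"turn":0}]' -1;python3 -m creep '[{"travel":[0.1,0,0],"turn":0}]' -1;python3 st.py;python3 - <<'E'
from station import vision
import cv2
for n,b in (("side",(140,290,200,365)),("scene",(100,300,60,340))):
    f=vision.grab_frame(n)["pixels"][b[0]:b[1],b[2]:b[3],::-1]
    k=min(800/f.shape[1],600/f.shape[0]);cv2.imwrite(f"pics/{n}7.png",cv2.resize(f,None,fx=k,fy=k,interpolation=cv2.INTER_CUBIC))
E
```

```text
time_s: 10.9
position: [0.5797, 0.059, 0.0133]
eef_rot: [2.236, 2.207, 0.0]
contact_force: [-0.3, -2.4, 3.5]
gripper_width: 1.001
time_s: 11.02
position: [0.5797, 0.0601, 0.0133]
eef_rot: [2.236, 2.207, 0.0]
contact_force: [-0.3, -3.7, 2.4]
gripper_width: 1.0
t 11.025 chute mm [37.6 34.1 13.3] F [-0.3 -3.7  2.4] tooly yaw rel to -chute y 0.0005 tilt [ 0.  0. -1.] j [ 0.1   0.32 -0.29  0.97 -0.    1.69] w 1.0
```

View pics/side7.png

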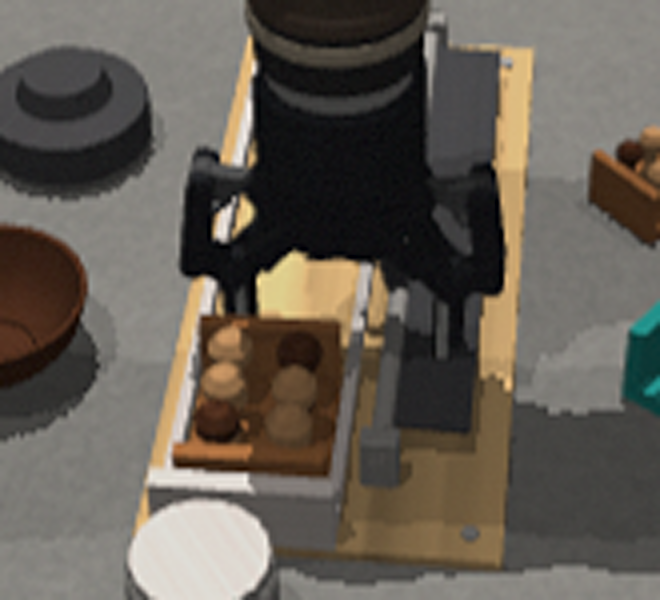

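View pics/scene7.png

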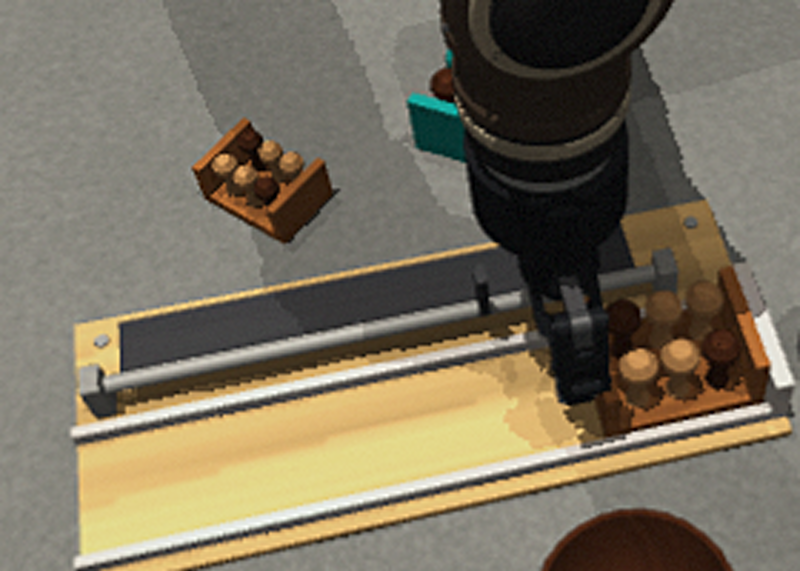

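The rack is almost at the stop, with a small gap left and no force rise yet. I'll push on in 1 mm steps until the force rises.

```bash
for i in 1 2; do python3 -m creep '[{"travel":[0.1,0,0],"turn":0},{"travel":[0,0,0],"turn":0}]' -1 | grep -E "position|force"; done
```

```text
position: [0.5797, 0.0609, 0.0133]
contact_force: [-0.8, -4.6, 3.2]
position: [0.5797, 0.0609, 0.0133]
contact_force: [0.2, -6.4, 4.1]
```

```bash
python3 -m creep '[{"travel":[0.1,0,0],"turn":0},{"travel":[0,0,0],"turn":0}]' -1 | grep -E "position|force"
```

```text
position: [0.5796, 0.061, 0.0134]
contact_force: [-1.2, -10.3, 4.4]
```

```bash
python3 -m creep '[{"travel":[0.1,0,0],"turn":0},{"travel":[0,0,0],"turn":0}]' -1 | grep -E "position|force"
```

```text
position: [0.5795, 0.0611, 0.0133]
contact_force: [-0.4, -14.6, 4.7]
```

The arm has stopped at x ≈ 38.6 (39 expected) with the force rising to 15 N, so the rack is home. Back off a little, then lift straight up.

```bash
python3 -m creep '[{"travel":[-0.4,0,0],"turn":0},{"travel":[-0.4,0,0],"turn":0},{"travel":[0,0,0],"turn":0}]' -1; python3 -m creep '[{"travel":[0,0,-1],"turn":0},{"travel":[0,0,-1.5],"turn":0},{"travel":[0,0,-2],"turn":0},{"travel":[0,0,-2.5],"turn":0},{"travel":[0,0,-3],"turn":0},{"travel":[0,0,-3],"turn":0},{"travel":[0,0,-3],"turn":0},{"travel":[0,0,0],"turn":0}]' -1;python3 st.py
python3 - <<'E'
from station import vision
import cv2
for n,b in (("side",(140,290,200,365)),("scene",(100,300,60,340)),("wrist",(0,420,0,560))):
    f=vision.grab_frame(n)["pixels"][b[0]:b[1],b[2]:b[3],::-1]
    k=min(800/f.shape[1],600/f.shape[0]);cv2.imwrite(f"pics/{n}8.png",cv2.resize(f,None,fx=k,fy=k,interpolation=cv2.INTER_CUBIC))
E
```

```text
time_s: 12.5
position: [0.5798, 0.0565, 0.0134]
eef_rot: [-2.235, -2.207, -0.002]
contact_force: [-0.6, 1.5, 3.2]
gripper_width: 0.995
time_s: 13.5
position: [0.5808, 0.0561, 0.1768]
eef_rot: [2.233, 2.205, 0.006]
contact_force: [0.6, -0.3, 0.3]
gripper_width: 1.0
t 13.5 chute mm [ 33.6  33.  176.8] F [ 0.6 -0.3  0.3] tooly yaw rel to -chute y 0.0007 tilt [ 0.005  0.    -1.   ] j [ 0.1   0.24 -0.02  1.3  -0.    1.68] w 1.0
```

View pics/side8.png

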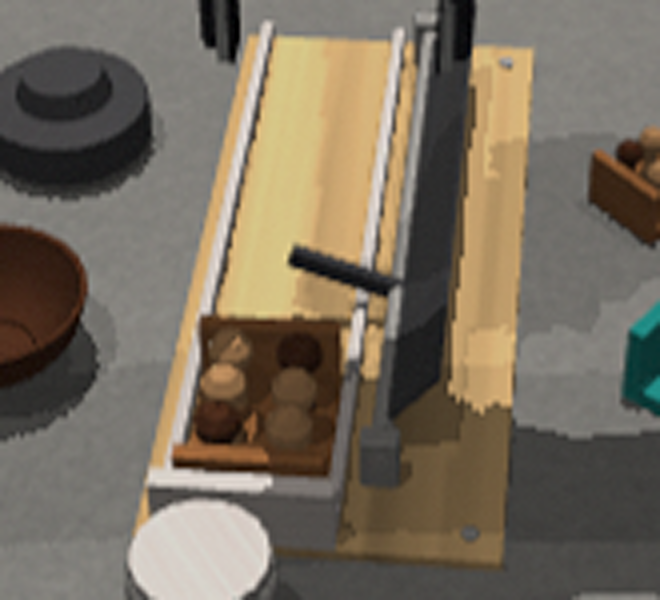

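View pics/wrist8.png

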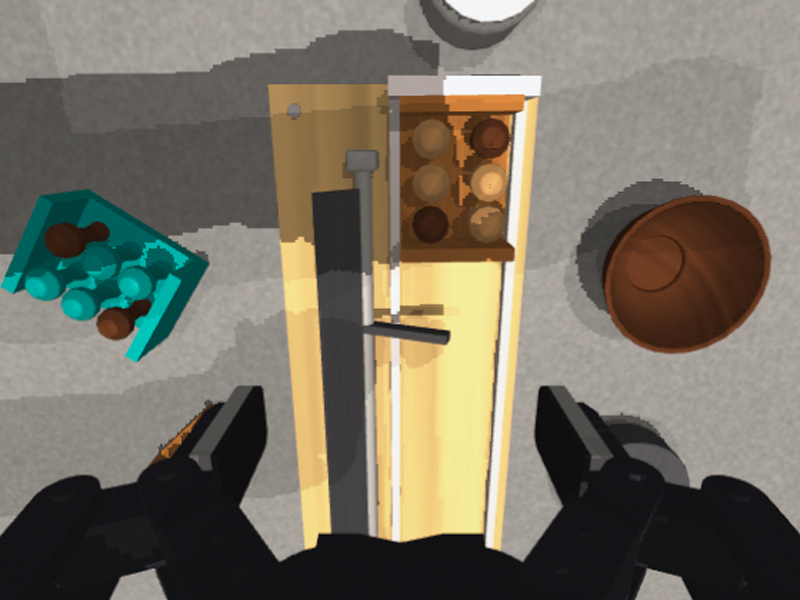

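View pics/scene8.png

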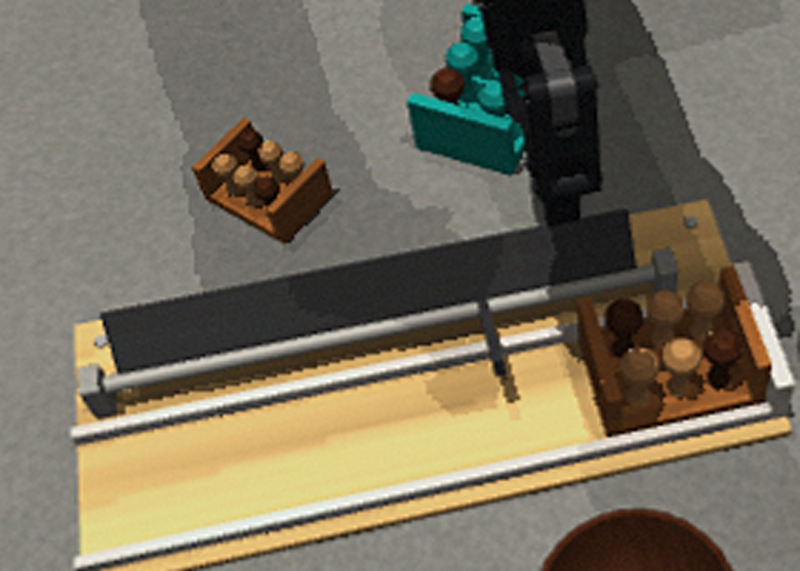

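The gate is shut, with the blade tip at (295,255). The rack is against the stop at (255,470), and tin, chuck and bowl haven't moved. A quick numeric check of home follows.

Run:
```python
from ang import *
f=vision.grab_frame("side")
for x in (85,90,95): print(x,((proj(f,c2w(p,[[x-45,33,50],[x-45,-33,50],[x+45,33,50],[x+45,-33,50],[140,41,42],[140,-41,42]]))-[200,140])*4).round(0).tolist())
g=vision.grab_frame("scene")
im=cv2.resize(g["pixels"][170:270,240:360,::-1],None,fx=6,fy=6,interpolation=cv2.INTER_CUBIC)
for x,c in ((95,(0,0,255)),(90,(255,255,0))):
  u=(proj(g,c2w(p,[[x-45,33,50],[x-45,-33,50],[x+45,-33,50],[x+45,33,50]]))-[240,170])*6
  cv2.polylines(im,[u.round().astype(int)],True,c,1)
cv2.imwrite("pics/home.png",im)
```

```text
85 [[341.0, 309.0], [201.0, 301.0], [319.0, 451.0], [170.0, 441.0], [335.0, 481.0], [149.0, 469.0]]
90 [[340.0, 316.0], [200.0, 308.0], [318.0, 459.0], [168.0, 449.0], [335.0, 481.0], [149.0, 469.0]]
95 [[338.0, 324.0], [198.0, 315.0], [317.0, 468.0], [166.0, 458.0], [335.0, 481.0], [149.0, 469.0]]
```

View pics/home.png

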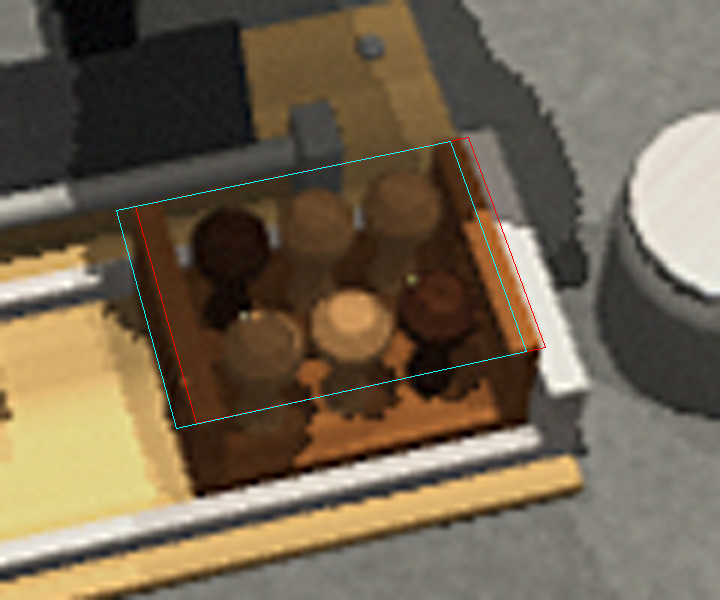

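The red outline (rack at x = +95) matches the board edges next to the stop. Handing in.

Run:
```python
from station import env
print(env.close_job(), env.get_state()["time_s"])
```

```text
the job is handed in; nothing more can be done
the job is handed in; nothing more can be done
```

The rack is home against the end stop and the gate has shut behind it. I handed the job in at about 14 s of robot time; no verdict was reported.

**What I did:** With the gripper fully open, one fingertip held the tread down, keeping the gate at about 0.93–0.97 rad. The other fingertip pushed the large brown rack from chute x ≈ -65 to the stop. I then backed off 5 mm and lifted straight up to let the gate shut.

**Last checks:**
- **At the stop:** the arm stopped at x 38.6 mm (about 39 expected), with the push force rising to about 15 N.
- **After letting go:** the rack's outline in the scene picture matches x = +95 to within about 2 mm.
- **Gate:** the blade is down across the lane in all three pictures, and in every picture during the push it stood clear of the rack.
- **Surroundings:** the gripper is clear, with no force beyond noise on it, and the tin, chuck and bowl look unmoved.

**Disagreement:** the scene and side cameras differed by 3–6 mm across the lane when I first located the rack, but this did not affect the result.

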